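# Load a round blank in the marking fixture and hold the spring guide at its mark

### The arm

A 6-joint arm with a two-finger parallel gripper is mounted at the origin on a cart in front of the work surface, level with it; the furniture and walls round the work are solid. World frame = base frame: x ahead of the robot, y to its left, z up, the work surface at z = 0. Lengths are in m, angles in degrees, forces in N, time in s.
With the tool pointing down it reaches from about 0.3 to 0.75 m from the base axis. Payload 8.5 kg.
Tool frame: the origin (TCP) lies midway between the tips of the shut fingers; the grasp point (between the pads) lies 19 mm behind it; z points along the fingers, y is the line along which they close (so a half turn about z gives the same grasp; the last joint's range is limited). The gripper opens to 85 mm and grips with 20 to 120 N. Pads are 22 mm wide; open, the fingers measure 114 mm over their backs; the gripper's body (76 mm by 85 mm) begins 54 mm behind the grasp point. The pads swing forward as they close: fully open they stand 13 mm farther back than shut.
Start: joints at [-82.58, 21.807, 74.336, -0, 83.858, -12.336], TCP at [0.186, -0.518, 0.196] pointing down, gripper open.
Joint ranges: [-178.18, 178.18], [-50.72, 133.34], [12.68, 142.11], [-81.47, 261.47], [9.98, 163.14], [-165.26, 165.26]. Speed limits (degrees/s): [136.94, 136.94, 180, 180, 180, 180].

### API

Orientations are given as a 3x3 rotation matrix whose columns are the frame's x, y, z axes.
In Python, from rig import env, viewer, recognise, pinpoint gives the robot as it stands.
- The arm moves only by the tool move_arm, never from a script. Its argument "plan" is text: rows parted by semicolons, each of 7 numbers parted by spaces: the shift along the tool's x, y, z in m, then the turn, a rotation vector about the tool's x, y, z in rad, then the finger opening in m, from 0 to 0.0854. A call has 1 to 12 rows; each row shifts and turns the commanded pose from where the row before left it, along the tool's axes as they then stand; what a row does not reach is not made up. A row lasts 1/8 s, in which the tool goes at most 62.5 mm and 10.7 degrees, less where a joint would pass 70% of its speed; a pose out of reach is approached as far as the arm can. A call is refused whole if a number of a shift passes 0.0625 or a number of a turn 0.188, either way. A call with a gripper value outside its range is refused whole. The fingers move at their own pace and stop on an object; "grip_force" is the grip in N (left out, the last holds). Time passes only in rows, so rows that do not move let the fingers close. It gives the time, the measured TCP pose, the force, the opening and the grip force at its end, in the units of the state.
- env.observe(): the state, without advancing time (a new reading comes with each control period).
- viewer.get_image(name): name is "scene" or "side" or "wrist"; returns (picture, depth): 384x512x3 uint8, red, green, blue; 384x512 float32, m along the optical axis (not along the pixel's ray), 0 where there is no reading.
- viewer.calibration(name): a dict with "fx", "fy", "cx", "cy" (pixels), "R" (3x3) and "t" (3): a world point X has camera coordinates R X + t. Camera axes: x right, y down, z forward; pixel columns grow to the right and rows downward; lengths in m; the calibration is good to about 2 mm. The wrist camera is an equidistant fisheye: a pixel r from the principal point sees the ray r / f radians off the axis. A picture is of the moment at which its call begins: read the wrist's pose just before it. calibration takes no time and is no camera call; for the wrist camera it gives the pose at the moment of the call.
- env.close_job(): hands the job in; it is judged then, once.
Trained networks look in the newest picture that a camera, given by its name, has taken for a name from the list of things; names that differ only in an ending like _2 or _b are one class to them, and where a whole thing is asked for, a point or a joint stands for the part that bears it (a point fixed in the world has none). Each returns a list of dicts, best first, with "conf" (0 to 1); they miss things now and then, are a little off and sometimes report something else, mostly with a low value. They report only what shows in the picture. A call takes as long as a camera call. They do not tell look-alikes from the thing itself.
- recognise(camera, name): "extent" ([centre column, centre row, width, height] in pixels, round what is visible of it).
- pinpoint(camera, name): "pixel" ([column, row] in pixels: a listed point, or the origin of a listed thing).
The state is a dict: "time_s": time; "q": joint angles; "qvel": joint speeds; "joint_efforts": joint torques, N m; "position": TCP position; "tool_rot": TCP orientation; "ft_force": force on the tool from outside, world axes, zero at the start; "wrist_torque": the same for the moment, N m; "grip_width": finger opening in m; "gripper_force": force on a finger pad.
Only numpy, scipy, OpenCV 4.12 (cv2) and the standard library are available. Lean on these libraries where they do the work, as an engineer would, in place of code of your own. Each camera call takes 0.05 s, during which the arm holds its last target. There are 200 camera calls.

### The job

Put the round brass blank into the round nest of the marking fixture so that it lies flat on the nest floor, and let go of it; the square blank stays where it is. Then take the red pull handle and draw the spring-return guide out until its orange pointer stands at the red line on the white scale, and finish while still gripping the handle and holding it there, since the spring takes the guide back if it is let go. Leave the blue tape roll, the plug gauge and the bottle where they are.

Things in the scene. Friction and masses are not known exactly. Their poses are not given: they have to be found in the camera images.
- round_blank: Round brass blank, a plain disc 42 mm in diameter and 20 mm thick, about 75 g, lying flat on the table ahead and a little left of the robot, beyond the cable couplings; the square blank lies 7 to 16 cm beside it (which of the two is farther left changes). Origin: centre of its underside; z up.
- square_blank: Square brass blank, 42 x 42 x 20 mm, lying flat near the round one; not wanted here. Origin: centre of its underside.
- fixture: Marking fixture fixed to the table on the robot's right: aluminium base plate 155 x 124 x 10 mm, black nest block, sliding steel guide frame with a yellow plate and a red handle. Origin: on the table under the nest centre; z up; its -x is the pulling direction (roughly world -x, towards the robot); the white scale is along its -y side (the robot's right).
- nest (a point): Centre of the floor of the round nest, a pocket 45 mm in diameter, 6 mm deep, mouth chamfered, in the top of the black block (66 x 66 mm, top 34 mm above the table, nest floor 28 mm above it). A seated blank has its underside centre here and stands 14 mm proud. The guide frame's side bars, 41 mm to either side in the fixture's y, are at most 24 mm above the table near the block.
- handle (a point): Centre of the red handle bar: 14 mm thick along the fixture's x, 86 mm long along y, 16 mm high, centre 60 mm above the table; at rest 95 mm from the nest centre towards the fixture's -x. Posts 10 mm wide carry it 36 mm either side of its centre; between them it is free below down to 24 mm above the table. Grip its middle from above, fingers closing along the fixture's x.
- guide_slide (a joint): How far the guide is pulled out along the fixture's -x, in m: 0 at rest on its back stop, 0.055 with the pointer at the red line, 0.075 at the end stop. A spring pulls it back to 0: 5 N at rest, 80 N/m more with travel, about 9 N at the red line.
- pointer (a point): Tip of the orange pointer (3 mm wide) on the guide frame, over the white scale; moves with the guide.
- red_mark (a point): The red line (3 mm wide) across the white scale on the fixture's -y side, with thin black graduations beside it; fixed to the fixture. The pointer stands 55 mm to the +x side of it when the guide is at rest.
- tape_roll: Roll of blue tape lying flat, 78 mm in diameter, 19 mm high, near the blanks. Origin: centre of its underside. To be left alone.
- plug_gauge: Plug gauge with a black grip standing upright on the table beyond the blanks, 24 mm in diameter, 83 mm high. Origin: centre of its foot. To be left alone.
- locker_bottle: Small red bottle with a black tip standing on the table beyond the blanks, 26 mm in diameter, 86 mm high. Origin: centre of its foot. To be left alone.
- guide_plate (a point): Centre of the underside of the yellow guide plate, 30 mm along the fixture's x, 96 mm along y, 5 mm thick, underside 62 mm above the table, with an 18 mm window; moves with the guide. At rest its near edge is 40 mm from the nest centre, on the +x side, so fingers that set the blank down have most room closing along the fixture's y. At the red line the window is right over the nest.
Things that resemble listed ones, but are neither listed nor needed, are in the scene too. What is shaped like the round_blank but grey or pink is not meant.

How it is judged (in metres and radians):
On the way:
1. the round blank lies flat on the nest floor, let go, with the guide still at rest (horizontal distance between round_blank and nest below 0.004 m and z of round_blank in the frame of nest below 0.002 m and angle between round_blank's own z axis and vertical below 0.06 rad and contact force between the fingers and round_blank below 0.2 N and value of joint guide_slide below 0.01 m), for 0.2 s.
At the end, for the whole second after the job is handed in: The fingers hold the red handle (more than 3 N) with the guide 50 to 60 mm out, that is the pointer within 5 mm of the red line, and the round blank lies flat in the nest: within 4 mm of its centre, at most 2 mm above its floor, tilted less than 0.06 rad (value of joint guide_slide between 0.05 and 0.06 m and contact force between the fingers and guide_slide above 3 N and horizontal distance between round_blank and nest below 0.004 m and z of round_blank in the frame of nest below 0.002 m and angle between round_blank's own z axis and vertical below 0.06 rad); the arm keeps its last pose, push and grip.
It fails at once if the square blank is moved more than 20 mm (distance of square_blank from where it was at the start of the episode above 0.02 m).
It fails at once if the tape roll is moved more than 20 mm (distance of tape_roll from where it was at the start of the episode above 0.02 m).
It fails at once if the plug gauge is moved more than 20 mm or tipped (distance of plug_gauge from where it was at the start of the episode above 0.02 m or angle between plug_gauge's own z axis and vertical above 0.3 rad).
It fails at once if the bottle is moved more than 20 mm or tipped (distance of locker_bottle from where it was at the start of the episode above 0.02 m or angle between locker_bottle's own z axis and vertical above 0.3 rad).
It also fails if it takes over 51 s, if anything falls off the work surface, if the arm or the gripper's body presses on something with over 40 N, if the wrist force passes 120 N, or if a joint passes its speed limit or range.

## Working session

There is one attempt and no reset: what is moved stays moved. The work goes in short steps, Python scripts to look and compute and a tool call to move; the robot and the scene stay as the last step left them, time stands still between calls to the robot, and variables do not carry over. Pictures are saved under pics/ and viewed, at most 10 in all, crops included, and the job is handed in when it is done.

Besides the shell and the picture viewer there is one more tool, called after "Call:" by a JSON object that holds its "name" and its "arguments". move_arm: Moves the arm, as the interface text tells. Its arguments: {"type":"object","properties":{"plan":{"type":"string"},"grip_force":{"type":"number"}},"required":["plan"]}

```bash
ls; mkdir -p pics
cat > h.py <<'E'
import numpy as np, cv2
from rig import env, viewer, recognise, pinpoint
def snap(n,f=None):
    c=viewer.calibration(n); p,d=viewer.get_image(n)
    if f: cv2.imwrite(f'pics/{f}.png',cv2.cvtColor(p,cv2.COLOR_RGB2BGR))
    return p,d,c
def ray(c,u,v,fish=False):
    x=(u-c['cx'])/c['fx'];y=(v-c['cy'])/c['fy']
    if fish:
        r=np.hypot(x,y); k=np.sin(r)/r if r>1e-9 else 1; d=np.array([x*k,y*k,np.cos(r)])
    else: d=np.array([x,y,1.])
    R=np.array(c['R']);return -R.T@np.array(c['t']), R.T@d
def atz(c,u,v,z,fish=False):
    o,d=ray(c,u,v,fish); return o+d*(z-o[2])/d[2]
def proj(c,X):
    p=np.array(c['R'])@X+np.array(c['t']); return c['cx']+c['fx']*p[0]/p[2], c['cy']+c['fy']*p[1]/p[2]
E
python3 - <<'E'
from h import *
np.set_printoptions(precision=4,suppress=True)
s=env.observe();print(s['time_s'],s['position'],s['tool_rot'],s['grip_width'])
Z=dict(round_blank=0,square_blank=0,fixture=0,nest=.028,handle=.06,pointer=None,red_mark=None,tape_roll=0,plug_gauge=0,locker_bottle=0,guide_plate=.062)
ims=[]
for n in ('scene','side'):
    p,d,c=snap(n,n+'0'); print(n, -np.array(c['R']).T@c['t'])
    for k,z in Z.items():
        for r in pinpoint(n,k)[:3]:
            u,v=r['pixel']; print(k,round(r['conf'],2),np.round([u,v]),atz(c,u,v,z if z is not None else .03))
E
```

```text
pics
0.0 [ 0.1858 -0.5173  0.1951] [[ 0.9412  0.338  -0.0002]
 [ 0.338  -0.9412  0.0014]
 [ 0.0003 -0.0014 -1.    ]] 0.08554147163357882
scene [-0.089  -0.7404  0.8218]
fixture 0.6 [326. 279.] [ 0.5596 -0.3444  0.    ]
nest 0.9 [326. 272.] [ 0.5592 -0.3404  0.028 ]
handle 0.81 [307. 280.] [ 0.4678 -0.343   0.06  ]
pointer 0.69 [348. 283.] [ 0.5727 -0.4099  0.03  ]
guide_plate 0.79 [343. 257.] [ 0.6153 -0.3526  0.062 ]
side [0.5645 0.8595 0.8191]
round_blank 0.9 [198. 346.] [0.6856 0.4544 0.    ]
round_blank 0.72 [275. 322.] [0.5152 0.3891 0.    ]
round_blank 0.61 [207. 271.] [0.6897 0.2526 0.    ]
square_blank 0.82 [233. 225.] [0.6331 0.0859 0.    ]
square_blank 0.44 [268. 127.] [ 0.5326 -0.4508  0.    ]
fixture 0.58 [260. 138.] [ 0.5644 -0.3695  0.    ]
nest 0.92 [264. 139.] [ 0.5494 -0.3263  0.028 ]
handle 0.82 [288. 133.] [ 0.4636 -0.3166  0.06  ]
pointer 0.8 [255. 127.] [ 0.5832 -0.4009  0.03  ]
red_mark 0.93 [270. 130.] [ 0.527  -0.3835  0.03  ]
tape_roll 0.81 [233. 299.] [0.6167 0.3319 0.    ]
plug_gauge 0.57 [183. 237.] [0.7709 0.1391 0.    ]
locker_bottle 0.65 [196. 218.] [0.7462 0.0631 0.    ]
guide_plate 0.71 [232. 246.] [0.6273 0.2182 0.062 ]
guide_plate 0.68 [245. 125.] [ 0.6197 -0.3587  0.062 ]
```

Run:
```python
import cv2
a=cv2.imread('pics/scene0.png');b=cv2.imread('pics/side0.png')
a=cv2.resize(a,(400,300));b=b[80:384,120:380]
b=cv2.resize(b,None,fx=1.9,fy=1.9,interpolation=cv2.INTER_CUBIC)
cv2.imwrite('pics/side0c.png',b);print(b.shape)
```

```text
(578, 494, 3)
```

View pics/side0c.png

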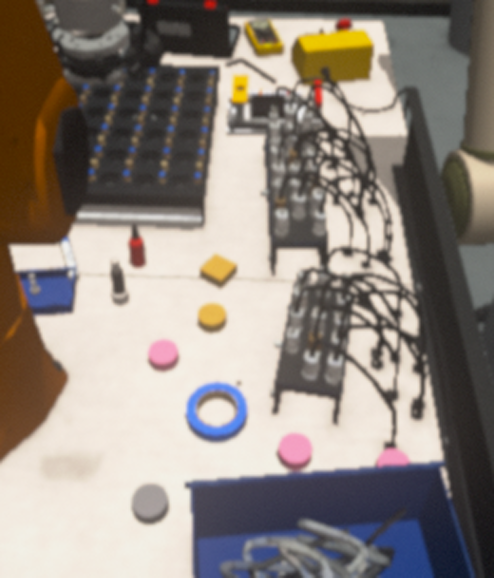

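View pics/scene0.png

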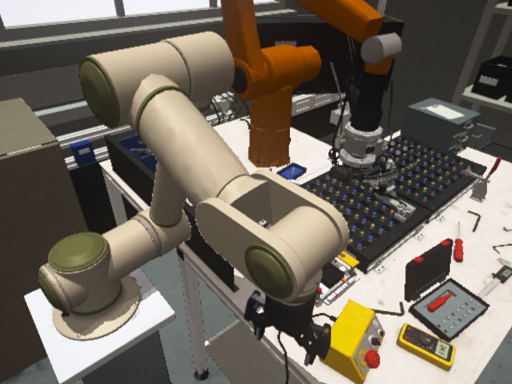

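The side view shows the round brass blank at full-image pixel (231,246), with the square one at (235,222), the tape at (233,297), the fixture at about (264,139), and pink and grey look-alikes. The scene view shows the arm covering the fixture. Next I refine the blank by colour and check the wrist camera mounting.

Run:
```python
from h import *
np.set_printoptions(precision=4,suppress=True)
p,d,c=snap('side')
hsv=cv2.cvtColor(p,cv2.COLOR_RGB2HSV)
m=((hsv[...,0]>12)&(hsv[...,0]<28)&(hsv[...,1]>110)&(hsv[...,2]>110)).astype(np.uint8)
n,l,st,ce=cv2.connectedComponentsWithStats(m)
for i in range(1,n):
    if st[i,4]>60 and st[i,4]<1500: print(st[i],ce[i],atz(c,*ce[i],.015),d[int(ce[i][1]),int(ce[i][0])])
s=env.observe();w=viewer.calibration('wrist');o=-np.array(w['R']).T@w['t']
print('cam in tool',s['tool_rot'].T@(o-s['position']) if hasattr(s['tool_rot'],'T') else np.array(s['tool_rot']).T@(o-np.array(s['position'])))
print('axis in tool',np.array(s['tool_rot']).T@np.array(w['R']).T, w['fx'],w['cx'],w['cy'])
# highest things: world points from the side depth
v,u=np.mgrid[0:384,0:512];z=d
P=np.stack([(u-c['cx'])/c['fx']*z,(v-c['cy'])/c['fy']*z,z],-1)[z>0]
W=(P-np.array(c['t']))@np.array(c['R'])
for x in np.arange(.2,.9,.1):
    print(round(x,1),[round(float(W[(W[:,0]>x)&(W[:,0]<x+.1)&(W[:,1]>y)&(W[:,1]<y+.1),2].max(initial=-.01)),2) for y in np.arange(-.6,.5,.1)])
```

```text
[249  92  20  17 158] [258.5823 101.9494] [ 0.573  -0.6235  0.015 ] 1.6240977
[276  95  40  28 864] [296.9444 108.1065] [ 0.4122 -0.5802  0.015 ] 1.4903532
[242 120   9  15 122] [245.9262 126.9508] [ 0.6183 -0.4233  0.015 ] 1.448413
[138 141   6  41 184] [140.5054 159.5543] [ 0.9718 -0.196   0.015 ] 0.615835
[ 35 208  28   4  69] [ 48.2319 209.4203] [1.1825 0.0596 0.015 ] 0.6575756
[226 214  18  15 167] [234.503  221.3713] [0.6294 0.0848 0.015 ] 1.1065985
[225 240  14  13 146] [231.1918 245.8904] [0.6324 0.1773 0.015 ] 1.0392374
[ 82 267  31  11 102] [ 94.8725 272.6078] [0.97   0.2793 0.015 ] 0.7826436
[143 268  12  24  98] [147.4898 279.5408] [0.8329 0.295  0.015 ] 0.9408654
[114 306  11  18 114] [117.9825 313.6842] [0.8787 0.3915 0.015 ] 0.8714839
cam in tool [ 0.0839 -0.0004 -0.1775]
axis in tool [[ 0.0005 -0.947  -0.3212]
 [ 1.      0.0002  0.0009]
 [-0.0008 -0.3212  0.947 ]] 297.3186396354542 262.2583643540036 192.27800456677
0.2 [0.46, 0.48, 0.47, 0.0, 0.57, 0.57, 0.32, 0.16, -0.01, -0.01, -0.01]
0.3 [0.1, 0.09, 0.01, 0.17, 0.17, 0.17, 0.17, 0.17, 0.17, 0.17, 0.17]
0.4 [0.09, 0.09, 0.07, 0.17, 0.18, 0.18, 0.18, 0.16, 0.18, 0.17, 0.13]
0.5 [0.09, 0.03, 0.04, 0.17, 0.18, 0.18, 0.17, 0.12, 0.16, 0.14, 0.13]
0.6 [0.15, 0.08, 0.09, 0.09, 0.09, 0.09, 0.02, 0.02, 0.02, 0.02, 0.13]
0.7 [0.15, 0.08, 0.09, 0.36, 0.55, 0.53, 0.09, 0.09, 0.55, 0.69, 0.7]
0.8 [0.15, 0.07, 0.09, 0.36, 0.55, 0.55, 0.02, 0.04, 0.49, 0.5, 0.7]
```

Call:
{"name": "move_arm", "arguments": {"plan": "0 0 -0.035 0 0 0.115 0.085;0 0 -0.035 0 0 0.115 0.085;0 0 -0.035 0 0 0.115 0.085;0.038 -0.027 0 0 0 0 0.085;0.038 -0.027 0 0 0 0 0.085;0.038 -0.027 0 0 0 0 0.085;0.038 -0.027 0 0 0 0 0.085;0.038 -0.027 0 0 0 0 0.085;0.038 -0.027 0 0 0 0 0.085;0.038 -0.027 0 0 0 0 0.085;0 0 0 0 0 0 0.085"}}

```text
time_s: 2.62
position: [0.4537, -0.3268, 0.3005]
tool_rot: [[1.0, 0.004, 0.0], [0.004, -1.0, 0.0], [0.0, -0.0, -1.0]]
ft_force: [-0.4, -0.2, -0.4]
grip_width: 0.0852
gripper_force: 0.0
```

```bash
cat >> h.py <<'E'
np.set_printoptions(precision=4,suppress=True)
def pr(n,names,k=2):
    c=viewer.calibration(n)
    for nm,z in names.items():
        for r in pinpoint(n,nm)[:k]:
            u,v=r['pixel']; print(n,nm,round(r['conf'],2),np.round([u,v],1),atz(c,u,v,z,n=='wrist'))
def st():
    s=env.observe();R=np.array(s['tool_rot']);print('t',s['time_s'],'pos',s['position'],'yaw',np.degrees(np.arctan2(R[1,0],R[0,0])),'zax',R[:,2],'w',s['grip_width'],'f',s['ft_force'],s['gripper_force'])
E
python3 - <<'E'
from h import *
st();p,d,c=snap('wrist','w1')
pr('wrist',dict(nest=.028,handle=.06,fixture=0,guide_plate=.062,pointer=.03,red_mark=.03,round_blank=0))
E
```

```text
t 2.625 pos [ 0.4537 -0.3268  0.3005] yaw 0.21528605230768605 zax [ 0.0001  0.0004 -1.    ] w 0.08521599679020361 f [-0.3846 -0.1684 -0.3759] 0.0
wrist nest 0.57 [277.8  81. ] [ 0.5579 -0.3502  0.028 ]
wrist handle 0.7 [280.5 145.5] [ 0.4649 -0.3534  0.06  ]
wrist handle 0.35 [313.3 107.7] [ 0.5199 -0.3988  0.06  ]
wrist fixture 0.83 [277.3  79.7] [ 0.5613 -0.3508  0.    ]
wrist guide_plate 0.96 [280.2  39.3] [ 0.6157 -0.3515  0.062 ]
wrist pointer 0.83 [315.2  69. ] [ 0.5779 -0.4057  0.03  ]
wrist red_mark 0.62 [314.2 105.5] [ 0.5222 -0.4052  0.03  ]
wrist round_blank 0.69 [13.6 69.5] [ 0.6376  0.1804 -0.    ]
```

View pics/w1.png

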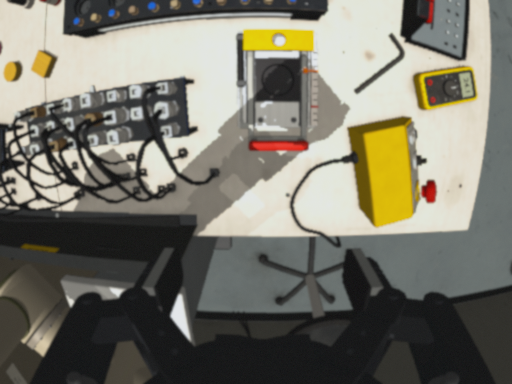

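The wrist view shows the fixture with its nest at (278,80) and handle at (280,145). The cable couplings are clear to its left, and both brass blanks are at the far left: round (12,71), square (43,63). Next I move over the round blank.

Call:
{"name": "move_arm", "arguments": {"plan": "0.016 -0.046 0 0 0 0 0.085;0.016 -0.046 0 0 0 0 0.085;0.016 -0.046 0 0 0 0 0.085;0.016 -0.046 0 0 0 0 0.085;0.016 -0.046 0 0 0 0 0.085;0.016 -0.046 0 0 0 0 0.085;0.016 -0.046 0 0 0 0 0.085;0.016 -0.046 0 0 0 0 0.085;0.016 -0.046 0 0 0 0 0.07;0.016 -0.046 0.03 0 0 0 0.07;0.016 -0.046 0.03 0 0 0 0.07;0 0 0.03 0 0 0 0.07"}}

```text
time_s: 4.53
position: [0.6283, 0.1798, 0.2089]
tool_rot: [[1.0, 0.003, -0.001], [0.003, -1.0, 0.0], [-0.001, -0.0, -1.0]]
ft_force: [1.2, -0.4, -0.6]
grip_width: 0.0698
gripper_force: 0.0
```

```bash
cat > seg.py <<'E'
from h import *
def blanks(p,c,z=.02):
    hsv=cv2.cvtColor(p,cv2.COLOR_RGB2HSV)
    m=((hsv[...,0]>12)&(hsv[...,0]<28)&(hsv[...,1]>110)&(hsv[...,2]>110)).astype(np.uint8)
    cs,_=cv2.findContours(m,cv2.RETR_EXTERNAL,cv2.CHAIN_APPROX_NONE)
    for k in cs:
        if cv2.contourArea(k)<300: continue
        W=np.array([atz(c,u,v,z,True)[:2] for u,v in k[:,0]])
        # top rim circle, min enclosing in world
        (cx,cy),r=cv2.minEnclosingCircle((W*1e3).astype(np.float32))
        print('px',k[:,0].mean(0),'centre mm',cx,cy,'r',r,'rect',cv2.minAreaRect((W*1e3).astype(np.float32)))
E
python3 - <<'E'
from seg import *
st();p,d,c=snap('wrist','w2');blanks(p,c)
pr('wrist',dict(round_blank=0,square_blank=0,tape_roll=0))
E
```

```text
t 4.525 pos [0.6283 0.1798 0.2089] yaw 0.16256671685809815 zax [-0.0006  0.0004 -1.    ] w 0.06976481554243803 f [ 1.1654 -0.3518 -0.6423] 0.0
px [262.0638 154.7021] centre mm 634.8055419921875 177.72369384765625 r 20.155548095703125 rect ((637.4989624023438, 181.55465698242188), (30.485918045043945, 37.91786193847656), 46.23080062866211)
px [338.4884 160.7054] centre mm 632.0020141601562 85.27677917480469 r 27.0953426361084 rect ((631.2943725585938, 85.2666015625), (41.107887268066406, 41.246341705322266), 56.74703598022461)
wrist round_blank 0.81 [210.4 110.4] [0.6901 0.2452 0.    ]
wrist round_blank 0.8 [129.1 230.9] [0.5159 0.3835 0.    ]
wrist square_blank 0.79 [333.7 156.3] [0.6302 0.0832 0.    ]
wrist tape_roll 0.8 [153.5 166.3] [0.6169 0.3289 0.    ]
```

View pics/w2.png

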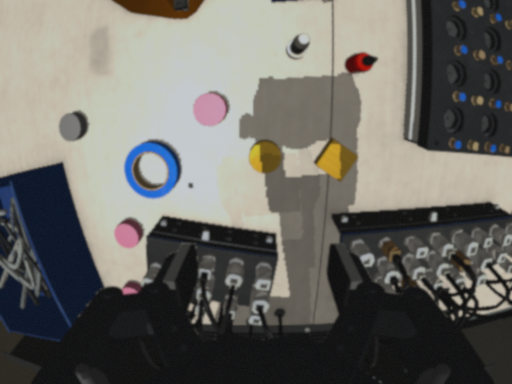

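The wrist view shows the round blank at (264,156), partly in shadow, and the square one at (337,158). The tape, pink discs, gauge and bottle are all clear of the fingers. The coupling racks start at row 220.

Run:
```python
from h import *
p,d,c=snap('wrist')
hsv=cv2.cvtColor(p,cv2.COLOR_RGB2HSV)
for V in (50,70,90):
    m=((hsv[...,0]>10)&(hsv[...,0]<32)&(hsv[...,1]>110)&(hsv[...,2]>V)).astype(np.uint8)
    m[:,:230]=0;m[:,305:]=0;m[:120]=0;m[200:]=0
    k=max(cv2.findContours(m,0,cv2.CHAIN_APPROX_NONE)[0],key=cv2.contourArea)
    W=np.array([atz(c,u,v,.02,True)[:2] for u,v in k[:,0]])*1e3
    print(V,cv2.minEnclosingCircle(W.astype(np.float32)),cv2.fitEllipse(W.astype(np.float32)))
# rack near blank in world
for u,v in [(200,225),(240,232),(272,240),(345,215),(205,237),(240,265)]:
    o,r=ray(c,u,v,True); z=d[v,u]; f=np.array(c['R'])[2]@r; print((u,v),o+r*z/f)
```

```text
50 ((635.2550659179688, 177.48489379882812), 20.882518768310547) ((635.2505493164062, 177.308349609375), (38.52649688720703, 40.52886962890625), 82.70826721191406)
70 ((635.2550659179688, 177.48489379882812), 20.882518768310547) ((635.2505493164062, 177.308349609375), (38.52649688720703, 40.52886962890625), 82.70826721191406)
90 ((634.7775268554688, 177.46722412109375), 20.446102142333984) ((634.8472290039062, 177.3357696533203), (38.756874084472656, 39.44804763793945), 75.61478424072266)
(200, 225) [0.5363 0.2651 0.0139]
(240, 232) [0.5279 0.2082 0.0176]
(272, 240) [0.5209 0.1639 0.0282]
(345, 215) [0.5515 0.061  0.0148]
(205, 237) [0.5381 0.2506 0.0539]
(240, 265) [0.5178 0.2039 0.087 ]
```

Call:
{"name": "move_arm", "arguments": {"plan": "0.0067 0.0023 0.03 0 0 0 0.07;0 0 0.035 0 0 0 0.065;0 0 0.035 0 0 0 0.065;0 0 0.035 0 0 0 0.065;0 0 0.02 0 0 0 0.065;0 0 0.02 0 0 0 0.065;0 0 0 0 0 0 0.065;0 0 0 0 0 0 0.065", "grip_force": 40}}

```text
time_s: 5.78
position: [0.6358, 0.1747, 0.0377]
tool_rot: [[1.0, -0.001, 0.003], [-0.001, -1.0, 0.0], [0.003, -0.0, -1.0]]
ft_force: [0.2, 0.2, -0.1]
grip_width: 0.0652
gripper_force: 0.0
```

Run:
```python
from seg import *
st();p,d,c=snap('wrist','w3');blanks(p,c)
cv2.imwrite('pics/w3c.png',cv2.resize(cv2.cvtColor(p,cv2.COLOR_RGB2BGR)[120:340,140:390],None,fx=2,fy=2))
```

```text
t 5.775 pos [0.6358 0.1747 0.0377] yaw -0.04612168388225292 zax [ 0.003   0.0003 -1.    ] w 0.06519398428418353 f [ 0.1762  0.2409 -0.1315] 0.0
px [360.8451 225.5775] centre mm 626.3242797851562 100.07044219970703 r 11.991220474243164 rect ((627.2247924804688, 98.96385192871094), (21.022701263427734, 18.900930404663086), 57.96464538574219)
```

View pics/w3c.png

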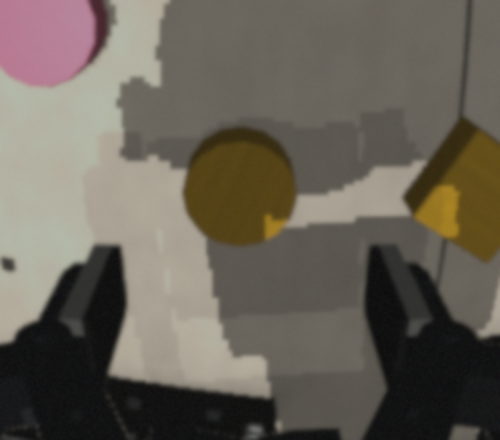

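The blank sits between the open fingers at about full pixel (260,216), and the square blank is outside the right finger. I check the blank's position once more.

Run:
```python
from h import *
p,d,c=snap('wrist');st()
hsv=cv2.cvtColor(p,cv2.COLOR_RGB2HSV)
m=((hsv[...,0]>10)&(hsv[...,0]<32)&(hsv[...,1]>110)&(hsv[...,2]>60)).astype(np.uint8)
m[:,:225]=0;m[:,305:]=0;m[:160]=0;m[260:]=0
k=max(cv2.findContours(m,0,cv2.CHAIN_APPROX_NONE)[0],key=cv2.contourArea)
W=np.array([atz(c,u,v,.02,True)[:2] for u,v in k[:,0]])*1e3
print(cv2.minEnclosingCircle(W.astype(np.float32)),cv2.fitEllipse(W.astype(np.float32)))
```

```text
t 5.875 pos [0.6356 0.1749 0.0374] yaw -0.0324002795376134 zax [ 0.0026  0.0003 -1.    ] w 0.06470230408286087 f [-0.3904 -0.1125  0.0121] 0.0
((635.2716064453125, 176.65618896484375), 20.99421501159668) ((635.0391845703125, 177.09022521972656), (39.20660400390625, 40.70037841796875), 91.94324493408203)
```

Call:
{"name": "move_arm", "arguments": {"plan": "0 -0.002 0.016 0 0 0 0.065;0 0 0.0155 0 0 0 0.065;0 0 0 0 0 0 0.065;0 0 0 0 0 0 0.03;0 0 0 0 0 0 0.03;0 0 0 0 0 0 0.03;0 0 0 0 0 0 0.03;0 0 0 0 0 0 0.03", "grip_force": 40}}

```text
time_s: 6.88
position: [0.6348, 0.177, 0.0043]
tool_rot: [[1.0, -0.0, 0.0], [-0.0, -1.0, 0.0], [0.0, -0.0, -1.0]]
ft_force: [0.0, -0.4, -0.1]
grip_width: 0.0299
gripper_force: 0.0
```

Run:
```python
from seg import *
st();p,d,c=snap('wrist','w4');blanks(p,c)
cv2.imwrite('pics/w4c.png',cv2.resize(cv2.cvtColor(p,cv2.COLOR_RGB2BGR)[120:340,140:390],None,fx=2,fy=2))
```

```text
t 6.875 pos [0.6348 0.177  0.0043] yaw -0.013021250279399902 zax [ 0.0001  0.     -1.    ] w 0.029893939907548562 f [ 0.0455 -0.45   -0.1333] 0.0
px [421.8427 233.4045] centre mm 633.4774780273438 73.08973693847656 r 16.185733795166016 rect ((634.4055786132812, 65.91850280761719), (32.34897994995117, 17.61014175415039), 7.462075710296631)
```

View pics/w4c.png

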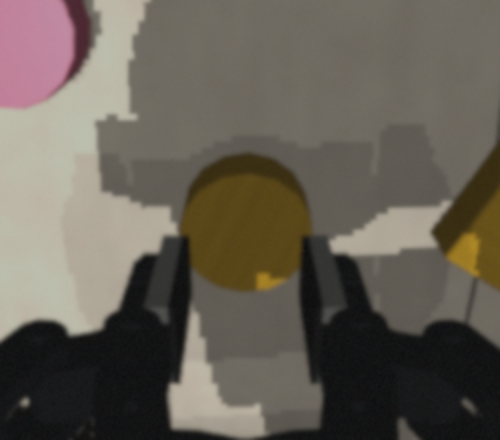

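The pads (crop columns 188 and 303) are 30 mm apart, yet the blank lies untouched just beyond their tips. I check this with depth.

Run:
```python
from h import *
p,d,c=snap('wrist');s=env.observe()
def pt(u,v):
    o,r=ray(c,u,v,True); return o+r*d[v,u]/(np.array(c['R'])[2]@r)
for n,(cu,cv) in dict(blank=(245,230),blanktop=(245,275),tableL=(90,200),Ltip=(176,245),Lpad=(170,280),Ltip2=(184,240),Rtip=(312,245),Rpad=(325,290),Lfar=(175,370)).items():
    u,v=140+cu//2,120+cv//2; print(n,(u,v),d[v,u],pt(u,v))
def fproj(X):
    q=np.array(c['R'])@np.array(X)+c['t'];a=np.arctan2(np.hypot(q[0],q[1]),q[2]);k=c['fx']*a/np.hypot(q[0],q[1]);return c['cx']+q[0]*k,c['cy']+q[1]*k
print('tcp',fproj(s['position']),'cam',-np.array(c['R']).T@c['t'])
print(s)
```

```text
blank (262, 235) 0.18021704 [0.636  0.1778 0.0195]
blanktop (262, 257) 0.18600102 [0.6198 0.1778 0.0189]
tableL (185, 220) 0.1994748 [ 0.6364  0.2308 -0.001 ]
Ltip (228, 242) 0.1492054 [0.6466 0.1951 0.0486]
Lpad (225, 260) 0.13277629 [0.6466 0.1947 0.066 ]
Ltip2 (232, 240) 0.15178838 [0.6464 0.1933 0.046 ]
Rtip (296, 242) 0.1490213 [0.6467 0.1605 0.0488]
Rpad (302, 265) 0.12906165 [0.6464 0.1599 0.07  ]
Lfar (227, 305) 0.12815729 [0.6287 0.1937 0.0769]
tcp (np.float64(263.1512959037013), np.float64(226.1797233654898)) cam [0.7185 0.1777 0.1818]
{'time_s': 6.975, 'q': array([ 5.3103, 42.5236, 69.8062,  0.0001, 67.6649, 95.3214]), 'qvel': array([ 0.0172, -0.0593,  0.0847, -0.0109,  0.0509,  0.0812]), 'joint_efforts': array([  0.0008, -59.038 , -19.561 ,   0.    ,   0.0004,   0.    ]), 'position': array([0.6348, 0.177 , 0.0043]), 'tool_rot': array([[ 1.    , -0.0002,  0.0001],
       [-0.0002, -1.    ,  0.    ],
       [ 0.0001, -0.    , -1.    ]]), 'ft_force': array([ 0.5089, -0.0495,  0.3381]), 'wrist_torque': array([0.0097, 0.0199, 0.0452]), 'gripper_force': 0.0, 'grip_width': 0.03040891677153671}
```

Depth puts the fingertips at z≈0.042 m with the reported TCP at 0.004, so the real tips are about 38 mm higher than the nominal TCP suggests. The blank and table read correctly. I will open, descend in steps and measure the tips directly.

Call:
{"name": "move_arm", "arguments": {"plan": "0 0 0 0 0 0 0.065;0 0 0 0 0 0 0.065;0 0 0 0 0 0 0.065;0 0 0.012 0 0 0 0.065;0 0 0.012 0 0 0 0.065;0 0 0 0 0 0 0.065"}}

```text
time_s: 7.72
position: [0.6338, 0.1769, -0.0215]
tool_rot: [[1.0, -0.0, -0.003], [-0.0, -1.0, -0.0], [-0.003, 0.0, -1.0]]
ft_force: [-0.1, 0.3, -0.4]
grip_width: 0.065
gripper_force: 0.0
```

```bash
cat > tip.py <<'E'
from h import *
def tips(f=None):
    p,d,c=snap('wrist',f); R=np.array(c['R']);s=env.observe();T=np.array(s['tool_rot']);pos=np.array(s['position'])
    v,u=np.mgrid[0:384,0:512]; x=(u-c['cx'])/c['fx'];y=(v-c['cy'])/c['fy'];r=np.hypot(x,y)+1e-9
    D=np.stack([x*np.sin(r)/r,y*np.sin(r)/r,np.cos(r)],-1); P=D*(d/np.cos(r))[...,None]
    W=(P-np.array(c['t']))@R; L=(W-pos)@T
    dark=(p.max(-1)<70)&(d>0.03)
    for sgn in (-1,1):
        m=dark&(sgn*L[...,1]>.005)&(abs(L[...,1])<.06)&(L[...,0]>-.02)&(L[...,0]<.02)&(W[...,2]>-.02)&(L[...,2]>-.08)&(d<.18)
        q=L[m]; 
        if len(q): i=np.argsort(q[:,2])[-12:]; print('tip side',sgn,len(q),'tool',np.median(q[i],0),'world z',np.median(W[m][i,2]))
    return p,d,c,W
E
python3 - <<'E'
from tip import *
st();tips('w5')
E
```

```text
t 7.725 pos [ 0.6338  0.1769 -0.0215] yaw -0.014153462493460837 zax [-0.003  -0.0002 -1.    ] w 0.06500115587858801 f [-0.1311  0.2545 -0.377 ] 0.0
tip side -1 1835 tool [ 0.0165 -0.0112 -0.0223] world z 0.001650968089869437
tip side 1 1883 tool [ 0.0174  0.0097 -0.0225] world z 0.0019042805085508145
```

```bash
sed -i 's/>.005)/>.028)/; s/max(-1)<70/max(-1)<75/; s/(d<.18)/(d<.18)\&(W[...,2]>.008)/' tip.py
python3 - <<'E'
from tip import *
p,d,c,W=tips()
for v in range(190,300,8): print(v,[ (u,*np.round(W[v,u]*1e3).astype(int),int(p[v,u].max())) for u in (196,204,212,220)])
E
```

```text
tip side -1 1566 tool [ 0.0058 -0.0333 -0.0433] world z 0.023274043429810907
tip side 1 1659 tool [ 0.0028  0.032  -0.0411] world z 0.021114639515416665
190 [(196, np.int64(666), np.int64(215), np.int64(-1), 117), (204, np.int64(666), np.int64(211), np.int64(-1), 116), (212, np.int64(666), np.int64(206), np.int64(-2), 115), (220, np.int64(666), np.int64(201), np.int64(-2), 113)]
198 [(196, np.int64(661), np.int64(216), np.int64(-1), 118), (204, np.int64(661), np.int64(211), np.int64(0), 115), (212, np.int64(661), np.int64(206), np.int64(-2), 113), (220, np.int64(661), np.int64(202), np.int64(-1), 114)]
206 [(196, np.int64(656), np.int64(216), np.int64(-2), 116), (204, np.int64(656), np.int64(211), np.int64(-1), 116), (212, np.int64(656), np.int64(207), np.int64(-1), 115), (220, np.int64(656), np.int64(202), np.int64(-2), 114)]
214 [(196, np.int64(651), np.int64(216), np.int64(-1), 102), (204, np.int64(651), np.int64(211), np.int64(-1), 99), (212, np.int64(651), np.int64(207), np.int64(-1), 99), (220, np.int64(651), np.int64(202), np.int64(-1), 99)]
222 [(196, np.int64(646), np.int64(
[... 1538 characters left out ...]
.int64(-1), 181)]
278 [(196, np.int64(633), np.int64(210), np.int64(38), 16), (204, np.int64(605), np.int64(216), np.int64(-2), 173), (212, np.int64(606), np.int64(210), np.int64(-1), 180), (220, np.int64(606), np.int64(205), np.int64(-1), 180)]
286 [(196, np.int64(629), np.int64(210), np.int64(39), 19), (204, np.int64(599), np.int64(216), np.int64(0), 181), (212, np.int64(599), np.int64(211), np.int64(-2), 179), (220, np.int64(600), np.int64(205), np.int64(-1), 180)]
294 [(196, np.int64(627), np.int64(210), np.int64(43), 53), (204, np.int64(592), np.int64(217), np.int64(-1), 180), (212, np.int64(593), np.int64(211), np.int64(-1), 188), (220, np.int64(593), np.int64(206), np.int64(-1), 183)]
```

Call:
{"name": "move_arm", "arguments": {"plan": "0.001 0 0.009 0 0 0 0.065;0 0 0 0 0 0 0.065;0 0 0 0 0 0 0.03;0 0 0 0 0 0 0.03;0 0 0 0 0 0 0.03;0 0 0 0 0 0 0.03;0 0 0 0 0 0 0.03", "grip_force": 40}}

```text
time_s: 8.7
position: [0.6361, 0.177, -0.0283]
tool_rot: [[1.0, -0.0, 0.001], [-0.0, -1.0, 0.0], [0.001, -0.0, -1.0]]
ft_force: [-1.0, 0.7, 5.3]
grip_width: 0.039
gripper_force: 40.6
```

Call:
{"name": "move_arm", "arguments": {"plan": "0 0 -0.02 0 0 0 0.03;0 0 -0.04 0 0 0 0.03;0 0 -0.05 0 0 0 0.03;0 0 -0.05 0 0 0 0.03;0 0 0 0 0 0 0.03;0 0 0 0 0 0 0.03"}}

```text
time_s: 9.45
position: [0.6351, 0.1769, 0.1299]
tool_rot: [[1.0, -0.0, -0.002], [-0.0, -1.0, -0.0], [-0.002, 0.0, -1.0]]
ft_force: [0.0, 0.4, -0.8]
grip_width: 0.039
gripper_force: 40.4
```

Run:
```python
from tip import *
st();p,d,c=snap('wrist','w6')
cv2.imwrite('pics/w6c.png',cv2.resize(cv2.cvtColor(p,cv2.COLOR_RGB2BGR)[150:330,160:370],None,fx=2,fy=2))
s=env.observe();pos=np.array(s['position']);T=np.array(s['tool_rot'])
hsv=cv2.cvtColor(p,cv2.COLOR_RGB2HSV)
m=((hsv[...,0]>10)&(hsv[...,0]<32)&(hsv[...,1]>90)&(hsv[...,2]>45)).astype(np.uint8)
m[:,:215]=0;m[:,315:]=0;m[:180]=0;m[330:]=0
k=max(cv2.findContours(m,0,cv2.CHAIN_APPROX_NONE)[0],key=cv2.contourArea);print(cv2.boundingRect(k),cv2.contourArea(k))
o=[]
for v in range(230,275,5):
    u=263; O,r=ray(c,u,v,True);X=O+r*d[v,u]/(np.array(c['R'])[2]@r); print(v,X,(X-pos)@T,p[v,u])
```

```text
t 9.45 pos [0.6351 0.1769 0.1299] yaw -0.011424500389370458 zax [-0.0022 -0.0002 -1.    ] w 0.03898356146013217 f [ 0.0416  0.3573 -0.8166] 40.351415276527405
(224, 219, 78, 81) 4877.0
230 [0.6538 0.1772 0.1738] [ 0.0187 -0.0003 -0.0445] [59 48 19]
235 [0.6528 0.1772 0.1775] [ 0.0178 -0.0003 -0.0482] [92 73 25]
240 [0.6502 0.1772 0.1777] [ 0.0151 -0.0003 -0.0484] [93 73 25]
245 [0.6469 0.1772 0.1768] [ 0.0118 -0.0003 -0.0475] [90 72 21]
250 [0.6441 0.1772 0.1771] [ 0.0091 -0.0003 -0.0477] [89 71 24]
255 [0.6413 0.1772 0.1774] [ 0.0063 -0.0003 -0.048 ] [87 69 23]
260 [0.6384 0.1772 0.1775] [ 0.0034 -0.0003 -0.0482] [89 70 24]
265 [0.6357 0.1772 0.1781] [ 0.0007 -0.0003 -0.0487] [89 70 23]
270 [0.6321 0.1772 0.1773] [-0.003  -0.0003 -0.0479] [90 71 26]
```

View pics/w6c.png

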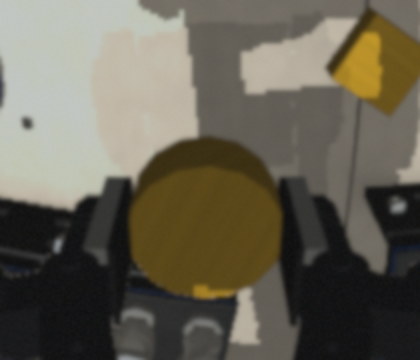

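The blank is held level: its top is 48 mm behind the nominal TCP, so the underside is 28 mm behind. The square blank is untouched. I carry it towards the fixture, stopping short so the nest stays visible.

Call:
{"name": "move_arm", "arguments": {"plan": "0 0 -0.04 0 0 0 0.03;-0.012 0.048 -0.04 0 0 0 0.03;-0.012 0.048 0 0 0 0 0.03;-0.012 0.048 0 0 0 0 0.03;-0.012 0.048 0 0 0 0 0.03;-0.012 0.048 0 0 0 0 0.03;-0.012 0.048 0 0 0 0 0.03;-0.012 0.048 0 0 0 0 0.03;-0.012 0.048 0 0 0 0 0.03;-0.012 0.048 0 0 0 0 0.03;-0.012 0.048 0 0 0 0 0.03;-0.012 0.048 0 0 0 0 0.03"}}

```text
time_s: 11.0
position: [0.5029, -0.3513, 0.2087]
tool_rot: [[1.0, -0.0, -0.002], [-0.0, -1.0, 0.002], [-0.002, -0.002, -1.0]]
ft_force: [-0.2, 0.8, 0.0]
grip_width: 0.039
gripper_force: 40.5
```

Call:
{"name": "move_arm", "arguments": {"plan": "0 0 0.03 0 0 0 0.03;0 0 0.03 0 0 0 0.03;0 0 0 0 0 0 0.03;0 0 0 0 0 0 0.03"}}

```text
time_s: 11.5
position: [0.5042, -0.3503, 0.1511]
tool_rot: [[1.0, -0.0, 0.0], [-0.0, -1.0, -0.0], [0.0, 0.0, -1.0]]
ft_force: [0.9, -0.3, -0.4]
grip_width: 0.039
gripper_force: 40.5
```

```bash
cat > fx.py <<'E'
from tip import *
def fit_inhand(p,d,c):
    s=env.observe();pos=np.array(s['position']);T=np.array(s['tool_rot'])
    hsv=cv2.cvtColor(p,cv2.COLOR_RGB2HSV)
    m=((hsv[...,0]>10)&(hsv[...,0]<32)&(hsv[...,1]>90)&(hsv[...,2]>45)).astype(np.uint8)
    m[:,:215]=0;m[:,315:]=0;m[:195]=0;m[330:]=0
    k=max(cv2.findContours(m,0,cv2.CHAIN_APPROX_NONE)[0],key=cv2.contourArea)[:,0]
    zt=pos[2]+.048
    k=k[k[:,1]>262]   # rear half: top rim
    W=np.array([(atz(c,u,v,zt,True)-pos)@T for u,v in k])[:,:2]
    A=np.c_[2*W,np.ones(len(W))];x=np.linalg.lstsq(A,(W**2).sum(1),rcond=None)[0]
    print('in-hand',x[:2],'r',np.sqrt(x[2]+x[0]**2+x[1]**2),'rear x',W[:,0].min())
E
python3 - <<'E'
from fx import *
st();p,d,c=snap('wrist','w7');fit_inhand(p,d,c)
pr('wrist',dict(nest=.028,handle=.06,guide_plate=.062,pointer=.03,red_mark=.03))
cv2.imwrite('pics/w7c.png',cv2.resize(cv2.cvtColor(p,cv2.COLOR_RGB2BGR)[40:300,150:410],None,fx=2.2,fy=2.2))
E
```

```text
t 11.5 pos [ 0.5042 -0.3503  0.1511] yaw -0.0014267767658442214 zax [ 0.0004 -0.0003 -1.    ] w 0.03895519636332373 f [ 0.8845 -0.2844 -0.364 ] 40.549651980400085
in-hand [-0.0011 -0.0007] r 0.019901314558570703 rear x -0.02123136064818361
wrist nest 0.73 [257.5 120.1] [ 0.5628 -0.3452  0.028 ]
wrist handle 0.75 [260.1 222.9] [ 0.4649 -0.3478  0.06  ]
wrist guide_plate 0.72 [258.9  62.8] [ 0.6173 -0.3469  0.062 ]
wrist pointer 0.9 [314.8 103.3] [ 0.5809 -0.4026  0.03  ]
wrist red_mark 0.71 [314.6 156.9] [ 0.5255 -0.4042  0.03  ]
wrist red_mark 0.69 [260.4 222.7] [ 0.4514 -0.348   0.03  ]
```

View pics/w7c.png

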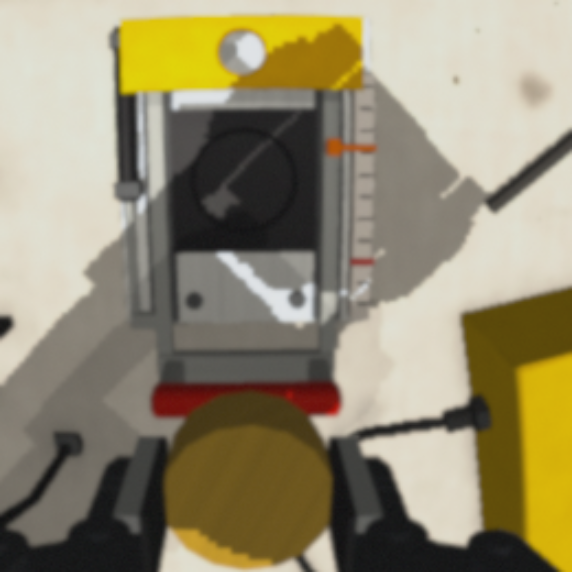

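The wrist view shows the nest ring centred at about crop (244,180), i.e. full (261,122). The pointer is at (334,147) crop and the red line at (362,262) crop. The handle is just beyond the held blank. I refine the nest centre and the fixture yaw.

Run:
```python
from fx import *
p,d,c=snap('wrist')
W=lambda cu,cv,z:atz(c,150+cu/2.2,40+cv/2.2,z,True)
for n,a in dict(L=(192,180,.034),R=(296,180,.034),T=(244,128,.034),B=(244,231,.034),win=(242,52,.067),handleL=(152,399,.065),handleR=(340,399,.065),plL=(120,93,.067),plR=(362,88,.067),point=(372,149,.03),red=(362,262,.03)).items(): print(n,W(*a))
# rectified top view at z=.034, 0.25mm/px, world x down->up
g=cv2.cvtColor(p,cv2.COLOR_RGB2GRAY)
R=np.array(c['R']);t=np.array(c['t'])
def rect(img,z,x0=.515,x1=.61,y0=-.40,y1=-.30,s=.00025):
    X,Y=np.meshgrid(np.arange(x1,x0,-s),np.arange(y1,y0,-s),indexing='ij')
    q=np.stack([X,Y,np.full_like(X,z)],-1)@R.T+t;h=np.hypot(q[...,0],q[...,1]);k=c['fx']*np.arctan2(h,q[...,2])/h
    return cv2.remap(img,(c['cx']+q[...,0]*k).astype(np.float32),(c['cy']+q[...,1]*k).astype(np.float32),cv2.INTER_CUBIC)
r=rect(g,.034); e=cv2.createCLAHE(8,(4,4)).apply(r)
H=cv2.HoughCircles(cv2.GaussianBlur(e,(9,9),2),cv2.HOUGH_GRADIENT,1,20,param1=60,param2=15,minRadius=84,maxRadius=104)
if H is not None:
    for u,v,rad in H[0][:5]: print('circle',.61-v*.00025,-.30-u*.00025,rad*.25)
# block edges: dark mask
b=(r<75).astype(np.uint8);b=cv2.morphologyEx(b,cv2.MORPH_OPEN,np.ones((41,41)))
k=max(cv2.findContours(b,0,1)[0],key=cv2.contourArea);(u,v),wh,a=cv2.minAreaRect(k);print('block',.61-v*.00025,-.30-u*.00025,np.array(wh)*.25,a)
cv2.imwrite('pics/rect.png',cv2.resize(np.hstack([r,e]),None,fx=.95,fy=.95))
```

```text
L [ 0.5615 -0.325   0.034 ]
R [ 0.5615 -0.3717  0.034 ]
T [ 0.5848 -0.3484  0.034 ]
B [ 0.538  -0.3484  0.034 ]
win [ 0.6157 -0.3477  0.067 ]
handleL [ 0.4684 -0.3075  0.065 ]
handleR [ 0.4684 -0.3911  0.065 ]
plL [ 0.6003 -0.2994  0.067 ]
plR [ 0.6022 -0.3951  0.067 ]
point [ 0.5762 -0.4068  0.03  ]
red [ 0.523  -0.4039  0.03  ]
circle 0.56112504 -0.34762502 21.15
circle 0.53412503 -0.371125 21.975
block 0.56125 -0.34825 [64.5 69.5] 90.0
```

View pics/rect.png

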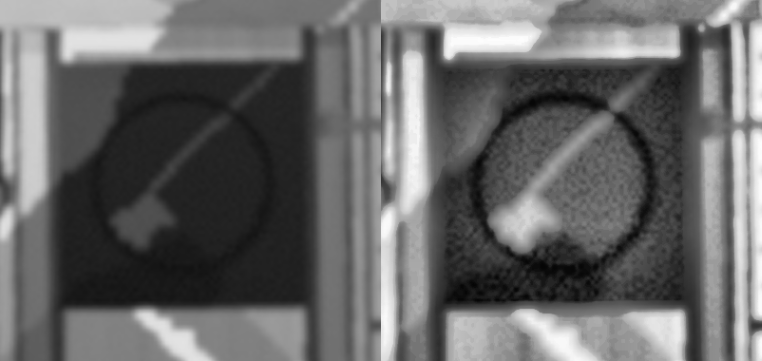

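The rectified view puts the ring centre at about (0.5617,-0.3484), with a yaw under 1°. I move to hover just above the nest.

Call:
{"name": "move_arm", "arguments": {"plan": "0.029 -0.001 0 0 0 0 0.03;0.029 -0.0006 0 0 0 0 0.03;0 0 0.045 0 0 0 0.03;0 0 0.045 0 0 0 0.03;0 0 0.035 0 0 0 0.03;0 0 0 0 0 0 0.03;0 0 0 0 0 0 0.03"}}

```text
time_s: 12.72
position: [0.5626, -0.3492, 0.0274]
tool_rot: [[1.0, -0.0, 0.002], [-0.0, -1.0, -0.002], [0.002, 0.002, -1.0]]
ft_force: [-0.3, -0.3, -0.4]
grip_width: 0.0388
gripper_force: 40.5
```

Run:
```python
from fx import *
st();p,d,c=snap('wrist','w8');fit_inhand(p,d,c)
cv2.imwrite('pics/w8c.png',cv2.resize(cv2.createCLAHE(4,(4,4)).apply(cv2.cvtColor(p,cv2.COLOR_RGB2GRAY)[140:340,160:370]),None,fx=2.8,fy=2.8,interpolation=cv2.INTER_CUBIC))
```

```text
t 12.725 pos [ 0.5626 -0.3492  0.0274] yaw -0.010026061502542738 zax [ 0.0021 -0.0019 -1.    ] w 0.038827822697535964 f [-0.3032 -0.3229 -0.3711] 40.545424818992615
in-hand [-0.0014 -0.0007] r 0.019874128924412763 rear x -0.021986658849125297
```

View pics/w8c.png

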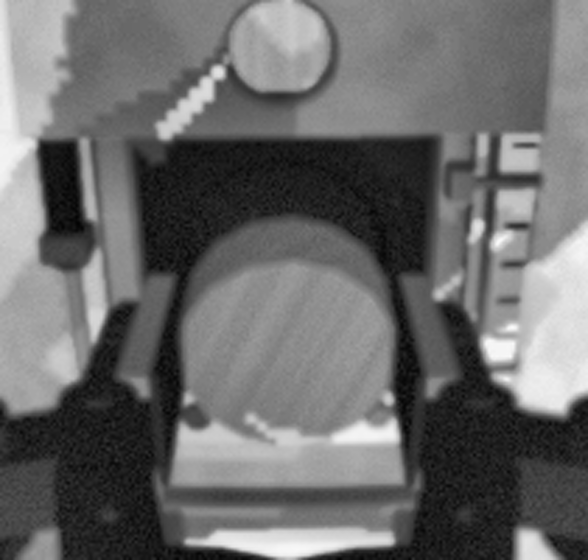

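This view shows the blank centred over the black block (columns 180–395 against 140–435), with the ring's far arc visible behind it. I lower it gently while watching the force.

Call:
{"name": "move_arm", "arguments": {"plan": "0 0 0.008 0 0 0 0.03;0 0 0.008 0 0 0 0.03;0 0 0.004 0 0 0 0.03;0 0 0.003 0 0 0 0.03;0 0 0 0 0 0 0.03"}}

```text
time_s: 13.4
position: [0.5618, -0.3485, 0.0023]
tool_rot: [[1.0, -0.0, -0.0], [-0.0, -1.0, 0.0], [-0.0, -0.0, -1.0]]
ft_force: [0.5, -0.1, -0.5]
grip_width: 0.0391
gripper_force: 40.5
```

Call:
{"name": "move_arm", "arguments": {"plan": "0 0 0.001 0 0 0 0.03;0 0 0.001 0 0 0 0.03;0 0 0 0 0 0 0.03;0 0 0 0 0 0 0.03"}}

```text
time_s: 13.9
position: [0.5619, -0.3486, 0.0006]
tool_rot: [[1.0, -0.0, 0.0], [-0.0, -1.0, -0.0], [0.0, 0.0, -1.0]]
ft_force: [0.1, 0.4, -0.6]
grip_width: 0.0392
gripper_force: 40.5
```

Call:
{"name": "move_arm", "arguments": {"plan": "0 0 0.001 0 0 0 0.03;0 0 0 0 0 0 0.03;0 0 0.0007 0 0 0 0.03;0 0 0 0 0 0 0.03"}}

```text
time_s: 14.4
position: [0.5619, -0.3486, -0.0003]
tool_rot: [[1.0, -0.0, 0.0], [-0.0, -1.0, -0.001], [0.0, 0.001, -1.0]]
ft_force: [-2.9, 1.0, 6.5]
grip_width: 0.0382
gripper_force: 41.2
```

Contact came at the expected floor height. I release, rise and check.

Call:
{"name": "move_arm", "arguments": {"plan": "0 0 0 0 0 0 0.045;0 0 0 0 0 0 0.055;0 0 0 0 0 0 0.06;0 0 0 0 0 0 0.065;0 0 -0.015 0 0 0 0.065;0 0 -0.035 0 0 0 0.065;0 0 -0.05 0 0 0 0.065;-0.04 0 -0.03 0 0 0 0.065;-0.04 0 0 0 0 0 0.065;0 0 0 0 0 0 0.065"}}

```text
time_s: 15.65
position: [0.4802, -0.3487, 0.1307]
tool_rot: [[1.0, -0.002, 0.001], [-0.002, -1.0, -0.001], [0.001, 0.001, -1.0]]
ft_force: [0.5, -0.1, 0.6]
grip_width: 0.065
gripper_force: 0.0
```

Run:
```python
from fx import *
st();p,d,c=snap('wrist','w9')
hsv=cv2.cvtColor(p,cv2.COLOR_RGB2HSV)
m=((hsv[...,0]>10)&(hsv[...,0]<32)&(hsv[...,1]>90)&(hsv[...,2]>45)).astype(np.uint8)
u0,v0=pr('wrist',dict(round_blank=.028,nest=.028,handle=.06,pointer=.03,red_mark=.03)) or (0,0)
v,u=np.mgrid[0:384,0:512]; x=(u-c['cx'])/c['fx'];y=(v-c['cy'])/c['fy'];r=np.hypot(x,y)+1e-9
W=(np.stack([x*np.sin(r)/r,y*np.sin(r)/r,np.cos(r)],-1)*(d/np.cos(r))[...,None]-np.array(c['t']))@np.array(c['R'])
b=m.astype(bool)&(abs(W[...,0]-.5615)<.03)&(abs(W[...,1]+.3485)<.03)&(W[...,2]<.06)
k=max(cv2.findContours(b.astype(np.uint8),0,1)[0],key=cv2.contourArea);print('n',b.sum(),cv2.boundingRect(k))
q=np.array([atz(c,a,e,.042,True)[:2] for a,e in k[:,0]],np.float32);print('circ',cv2.minEnclosingCircle(q))
t=W[cv2.erode(b.astype(np.uint8),np.ones((5,5))).astype(bool)];print('plane',np.linalg.lstsq(np.c_[t[:,:2]-[.5615,-.3485],np.ones(len(t))],t[:,2],rcond=None)[0],t[:,2].std())
blk=(p.max(-1)<60)&(abs(W[...,0]-.5615)<.031)&(abs(W[...,1]+.3485)<.031)&(np.hypot(W[...,0]-.5615,W[...,1]+.3485)>.027)&(W[...,2]<.05);print('block top z',np.median(W[blk][:,2]),blk.sum())
red=((hsv[...,0]<6)|(hsv[...,0]>174))&(hsv[...,1]>140)&(hsv[...,2]>60)&(abs(W[...,0]-.465)<.03)&(abs(W[...,1]+.349)<.06)
k=max(cv2.findContours(red.astype(np.uint8),0,1)[0],key=cv2.contourArea)
print('handle rect',cv2.minAreaRect(np.array([atz(c,a,e,.066,True)[:2]*1e3 for a,e in k[:,0]],np.float32)),'z',np.percentile(W[red][:,2],[10,50,90]))
top=red&(W[...,2]>.062);print('handle mean',W[top].mean(0))
```

```text
t 15.65 pos [ 0.4802 -0.3487  0.1307] yaw -0.11989133396426489 zax [ 0.0008 -0.0011 -1.    ] w 0.06495306157171364 f [ 0.5248 -0.133   0.6101] 0.0
wrist round_blank 0.87 [261.7  97.5] [ 0.5631 -0.348   0.028 ]
wrist handle 0.67 [324.5  80.6] [ 0.5788 -0.3999  0.06  ]
wrist handle 0.61 [262.6 206.7] [ 0.4677 -0.3486  0.06  ]
wrist pointer 0.78 [320.6  80.1] [ 0.5807 -0.4025  0.03  ]
wrist red_mark 0.62 [319.8 142. ] [ 0.5217 -0.4033  0.03  ]
n 1925 (237, 76, 50, 49)
circ ((0.559807538986206, -0.34774455428123474), 0.022338658571243286)
plane [-0.0012  0.0014  0.0473] 0.0006957030611462803
block top z 0.033386369591880766 1252
handle rect ((468.7815856933594, -348.5027770996094), (15.024881362915039, 82.25330352783203), 0.7213127613067627) z [0.0616 0.0667 0.0678]
handle mean [ 0.4683 -0.3489  0.0665]
```

The blank is seated: its top is 13.9 mm above the block (14 expected), with tilt below 0.002. Next I turn the gripper 90° over the handle.

Call:
{"name": "move_arm", "arguments": {"plan": "-0.0117 0 0 0 0 0.173 0.05;0 0 0 0 0 0.173 0.05;0 0 0 0 0 0.173 0.05;0 0 0 0 0 0.173 0.05;0 0 0 0 0 0.173 0.05;0 0 0 0 0 0.173 0.05;0 0 0 0 0 0.173 0.05;0 0 0 0 0 0.173 0.05;0 0 0 0 0 0.173 0.05;0 0 0.03 0 0 0 0.05;0 0 0 0 0 0 0.05;0 0 0 0 0 0 0.05"}}

```text
time_s: 17.45
position: [0.4707, -0.3488, 0.0995]
tool_rot: [[0.014, -1.0, 0.001], [-1.0, -0.014, -0.001], [0.001, -0.001, -1.0]]
ft_force: [-0.6, -0.4, 0.3]
grip_width: 0.0498
gripper_force: 0.0
```

```bash
cat > hd.py <<'E'
from tip import *
def look(f=None):
    st();p,d,c=snap('wrist',f);hsv=cv2.cvtColor(p,cv2.COLOR_RGB2HSV)
    v,u=np.mgrid[0:384,0:512]; x=(u-c['cx'])/c['fx'];y=(v-c['cy'])/c['fy'];r=np.hypot(x,y)+1e-9
    W=(np.stack([x*np.sin(r)/r,y*np.sin(r)/r,np.cos(r)],-1)*(d/np.cos(r))[...,None]-np.array(c['t']))@np.array(c['R'])
    red=((hsv[...,0]<6)|(hsv[...,0]>174))&(hsv[...,1]>140)&(hsv[...,2]>50)&(abs(W[...,0]-.44)<.06)&(abs(W[...,1]+.349)<.06)&(W[...,2]>.045)&(W[...,2]<.08)
    if red.sum()>20:
        k=np.argwhere(red)[:,::-1]
        print('handle rect',cv2.minAreaRect(np.array([atz(c,a,e,.067,True)[:2]*1e3 for a,e in k],np.float32)),'z',np.percentile(W[red][:,2],[10,50,90]),red.sum())
    br=(hsv[...,0]>10)&(hsv[...,0]<32)&(hsv[...,1]>90)&(hsv[...,2]>45)&(abs(W[...,0]-.5615)<.025)&(abs(W[...,1]+.3485)<.03)&(W[...,2]<.058)&(W[...,2]>.03)
    if br.sum()>20: print('blank z',np.median(W[br][:,2]),'xy range',np.percentile(W[br][:,:2],[1,99],axis=0).ravel(),br.sum())
    return p,d,c,W
E
python3 - <<'E'
from hd import *
look('w10');print(env.observe()['q'])
E
```

```text
t 17.45 pos [ 0.4707 -0.3488  0.0995] yaw -89.1938000055131 zax [ 0.0005 -0.0006 -1.    ] w 0.04975592241864078 f [-0.6114 -0.3563  0.3475] 0.0
handle rect ((466.42718505859375, -350.8865661621094), (12.541947364807129, 84.68400573730469), 0.7561825513839722) z [0.0658 0.0669 0.0679] 1661
blank z 0.047148051445307974 xy range [ 0.5391 -0.3684  0.5843 -0.3223] 1968
[-48.1133  30.0439  77.1552   0.0001  72.7114 131.0843]
```

Call:
{"name": "move_arm", "arguments": {"plan": "0 0.0035 0.03 0 0 0 0.05;0 0 0.03 0 0 0 0.05;0 0 0.02 0 0 0 0.05;0 0 0.014 0 0 0 0.05;0 0 0 0 0 0 0.05;0 0 0 0 0 0 0.05"}}

```text
time_s: 18.25
position: [0.4671, -0.349, 0.0058]
tool_rot: [[0.014, -1.0, 0.001], [-1.0, -0.014, -0.001], [0.001, -0.001, -1.0]]
ft_force: [-0.6, -0.2, 0.3]
grip_width: 0.0499
gripper_force: 0.0
```

Run:
```python
from hd import *
p,d,c,W=look('w11')
T=np.array(env.observe()['tool_rot']);pos=np.array(env.observe()['position']);L=(W-pos)@T
for sg in (-1,1):
    m=(p.max(-1)<60)&(sg*L[...,1]>.018)&(sg*L[...,1]<.035)&(L[...,0]>0)&(L[...,0]<.014)&(W[...,2]>.036)&(d>.03)
    print(sg,m.sum(),np.percentile(W[m][:,2],[1,5,20,50]) if m.sum() else '')
```

```text
t 18.25 pos [ 0.4671 -0.349   0.0058] yaw -89.21625023848375 zax [ 0.0012 -0.0013 -1.    ] w 0.049901334541408944 f [-0.5715 -0.2185  0.2792] 0.0
handle rect ((466.326904296875, -352.2594299316406), (12.668776512145996, 85.12672424316406), 0.6159206032752991) z [0.0653 0.0669 0.0678] 4025
blank z 0.047038629762501935 xy range [ 0.539  -0.3687  0.5795 -0.328 ] 3802
-1 1709 [0.0502 0.0562 0.0744 0.0937]
1 1905 [0.0489 0.0548 0.0709 0.092 ]
```

Call:
{"name": "move_arm", "arguments": {"plan": "0 0 0 0 0 0 0.03;0 0 0 0 0 0 0.02;0 0 0 0 0 0 0.005;0 0 0 0 0 0 0.005;0 0 0 0 0 0 0.005;0 0 0 0 0 0 0.005", "grip_force": 80}}

```text
time_s: 19.05
position: [0.4652, -0.3486, 0.0053]
tool_rot: [[0.014, -1.0, -0.003], [-1.0, -0.014, 0.0], [-0.0, 0.003, -1.0]]
ft_force: [-8.4, -0.5, 6.6]
grip_width: 0.0123
gripper_force: 78.7
```

Gripped. I pull along tool +y (the fixture's −x).

Call:
{"name": "move_arm", "arguments": {"plan": "0 0.004 0 0 0 0 0.005;0 0.007 0 0 0 0 0.005;0 0.008 0 0 0 0 0.005;0 0.008 0 0 0 0 0.005;0 0.008 0 0 0 0 0.005;0 0.008 0 0 0 0 0.005;0 0.007 0 0 0 0 0.005;0 0.004 0 0 0 0 0.005;0 0 0 0 0 0 0.005;0 0 0 0 0 0 0.005"}}

```text
time_s: 20.3
position: [0.4142, -0.3493, 0.0053]
tool_rot: [[0.013, -1.0, 0.003], [-1.0, -0.013, -0.001], [0.001, -0.003, -1.0]]
ft_force: [9.1, 2.6, 2.2]
grip_width: 0.0128
gripper_force: 78.4
```

Run:
```python
from hd import *
p,d,c,W=look('w12')
pr('wrist',dict(pointer=.03,red_mark=.03,guide_plate=.062,handle=.06))
hsv=cv2.cvtColor(p,cv2.COLOR_RGB2HSV)
near=(abs(W[...,1]+.40)<.03)&(abs(W[...,0]-.54)<.06)&(W[...,2]<.05)
for n,a,b in (('orange',7,16),('red',0,5),('red2',173,180)):
    m=near&(hsv[...,0]>=a)&(hsv[...,0]<=b)&(hsv[...,1]>110)&(hsv[...,2]>60)
    k,l,s,ce=cv2.connectedComponentsWithStats(m.astype(np.uint8))
    for i in range(1,k):
        if s[i,4]>5: print(n,s[i],W[l==i].mean(0))
y=(hsv[...,0]>24)&(hsv[...,0]<34)&(hsv[...,1]>150)&(W[...,2]>.055)&(W[...,2]<.075)&(abs(W[...,0]-.56)<.06)&(abs(W[...,1]+.35)<.06)
if y.sum(): print('plate',np.percentile(W[y],[1,50,99],axis=0),y.sum())
```

```text
t 20.3 pos [ 0.4142 -0.3493  0.0053] yaw -89.23545011528081 zax [ 0.0034 -0.0009 -1.    ] w 0.012796311240513572 f [9.1377 2.6074 2.1946] 78.35935592651367
handle rect ((415.0182189941406, -352.2184753417969), (13.536507606506348, 86.85498809814453), 1.0249773263931274) z [0.0652 0.0668 0.0678] 4183
blank z 0.046694246766916435 xy range [ 0.5385 -0.3687  0.5662 -0.3284] 2319
wrist red_mark 0.84 [ 88.4 143.4] [ 0.5178 -0.4082  0.03  ]
wrist guide_plate 0.72 [ 23.  254.1] [ 0.565  -0.3472  0.062 ]
wrist handle 0.56 [264.2 271.3] [ 0.414  -0.3487  0.06  ]
orange [ 79 141  15  39 318] [ 0.5257 -0.3943  0.0255]
red [ 87 138   6  19  72] [ 0.5218 -0.4054  0.0227]
```

By handle displacement the guide is about 51.3 mm out, and the pointer is about 3.9 mm short of the red line. I pull 3.8 mm more.

Call:
{"name": "move_arm", "arguments": {"plan": "0 0.0038 0 0 0 0 0.005;0 0 0 0 0 0 0.005;0 0 0 0 0 0 0.005;0 0 0 0 0 0 0.005"}}

```text
time_s: 21.05
position: [0.4105, -0.3494, 0.0053]
tool_rot: [[0.013, -1.0, 0.004], [-1.0, -0.013, -0.001], [0.001, -0.003, -1.0]]
ft_force: [8.9, 3.2, 1.8]
grip_width: 0.0126
gripper_force: 78.4
```

Run:
```python
from hd import *
p,d,c,W=look('w13')
hsv=cv2.cvtColor(p,cv2.COLOR_RGB2HSV)
near=(abs(W[...,1]+.40)<.03)&(abs(W[...,0]-.54)<.06)&(W[...,2]<.05)
for n,a,b in (('orange',7,16),('red',0,5)):
    m=near&(hsv[...,0]>=a)&(hsv[...,0]<=b)&(hsv[...,1]>110)&(hsv[...,2]>60)
    if m.sum():print(n,W[m].mean(0),m.sum())
p2,d2,cs=snap('side','s13'); pr('side',dict(pointer=.03,red_mark=.03))
```

```text
t 21.05 pos [ 0.4105 -0.3494  0.0053] yaw -89.22997021587092 zax [ 0.0035 -0.001  -1.    ] w 0.012608814458378954 f [8.8675 3.1796 1.771 ] 78.35942387580872
handle rect ((411.30078125, -352.25799560546875), (13.536036491394043, 86.85823059082031), 1.080189824104309) z [0.0652 0.0669 0.0678] 4176
blank z 0.04654118893993979 xy range [ 0.5383 -0.3687  0.5741 -0.3287] 2094
orange [ 0.5219 -0.3949  0.0255] 319
red [ 0.5214 -0.4072  0.0227] 25
side pointer 0.75 [272.1 126.4] [ 0.5177 -0.4086  0.03  ]
side red_mark 0.85 [269.1 130.3] [ 0.5292 -0.3807  0.03  ]
```

The pointer and red line agree within 0.5 mm, the handle has travelled 55.1 mm, and the blank is still seated. I hand the job in.

```bash
python3 -c "
from rig import env
print(env.close_job())"
```

```text
the job is handed in; nothing more can be done
None
```

The job is handed in, though it returned no pass/fail result: the round blank lies flat in the nest and is let go, and the gripper is holding the handle with the guide about 55 mm out and the pointer at the red line.

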